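Slide the pepper mill home into its rack bay

TASK

Put the wooden pepper mill away by pushing it: with the fingertips near its foot, slide it upright across the worktop into the empty bay of the low wooden rack, beside the steel shaker, until it stands fully home against the back board. Do not pinch, lift or tip it, push it only on the lower half of its body, and leave the shaker and the other things where they are.

Things in the scene. Friction and masses are not known exactly. Their poses are not given: they have to be found in the camera images.
- pepper_mill: turned wooden pepper mill standing upright, 170 mm tall, round, greatest diameter 58 mm at the foot, narrower waist (to touch, its body is a plain cone: 58 mm across at the foot, 48 mm at 120 mm height), a small metal knob on top; 0.13 to 0.25 kg. Pushed above about 40 mm it may tip over. It starts to the robot's left. Origin: centre of its underside, z up
- rack: low light-wood rack fixed right of the robot, E-shaped, no floor: back board (184 mm long, 48 high), three 12 mm arms 32 mm high, two bays 74 mm wide. Origin at worktop height between the bays. x along the back board, from the bay nearer the robot to the farther one; +y out of the open mouths (to the robot's left, within 0.25 rad); z up. Board's inner face at y = -22 mm, arm ends at y = +28 mm
- bay (a point): the mill's place in the empty bay (the one farther from the robot): the point on the worktop where the centre of the mill's foot is when it stands in the middle of the bay touching the back board; 29 mm from the back board, 43 mm along x from the rack's origin; axes as the rack's. The mill has 8 mm of play to either side
- steel_shaker: slim steel and white shaker with a black top, 51 mm diameter, 164 mm tall, loose, standing in the rack's other bay, the one nearer the robot; to be left alone. Origin: centre of its underside
- egg_timer: round kitchen timer, 61 mm wide, 50 mm high, loose bystander. Origin: centre of its underside
- scissors: scissors lying flat, 87 x 199 x 9 mm, loose bystander. Origin: centre of the underside
- tape_roll: roll of tape lying flat, 98 mm across, 25 mm high, loose bystander near the left far corner. Origin: centre of its underside

How it is judged (in metres and radians):
On the way:
1. the fingers have pushed the standing mill low on its body for at least 50 mm (distance of pepper_mill from where it was at the start of the episode above 0.05 m and contact force between the fingers and pepper_mill above 0.1 N and height (world z) of the grasp point below 0.1 m and angle between pepper_mill's own z axis and vertical below 0.2 rad), for 0.02 s.
At the end, for the whole second after the job is handed in: The mill stands upright (within 0.06 rad) and at rest on the worktop in the empty bay, its foot within 10 mm of touching the back board; the shaker stands upright within 15 mm and the other loose things within 20 mm of where they were (x of pepper_mill in the frame of bay between -0.013 and 0.013 m and y of pepper_mill in the frame of bay between -0.006 and 0.01 m and height (world z) of pepper_mill below 0.005 m and angle between pepper_mill's own z axis and vertical below 0.06 rad and linear speed of pepper_mill below 0.01 m/s and angle between steel_shaker's own z axis and vertical below 0.05 rad and distance of steel_shaker from where it was at the start of the episode below 0.015 m and distance of each of egg_timer, scissors, tape_roll from where it was at the start of the episode below 0.02 m).
It fails at once if the mill is tipped by more than 0.35 rad or lifted more than 12 mm off the worktop (angle between pepper_mill's own z axis and vertical above 0.35 rad or height (world z) of pepper_mill above 0.012 m).
It fails at once if the mill is pushed by the fingers above its lower half (contact force between the fingers and pepper_mill above 0.3 N and height (world z) of the grasp point above 0.105 m).
It fails at once if the mill is taken between the fingers (grasp point within 17 mm of its axis) (horizontal distance between the grasp point and pepper_mill below 0.017 m and height (world z) of the grasp point below 0.165 m).
It fails at once if the steel shaker is knocked: moved over 25 mm or tipped over 0.2 rad (distance of steel_shaker from where it was at the start of the episode above 0.025 m or angle between steel_shaker's own z axis and vertical above 0.2 rad).
It fails at once if another loose thing is moved by more than 30 mm (distance of any of egg_timer, scissors, tape_roll from where it was at the start of the episode above 0.03 m).
It also fails if it takes over 51 s, if anything falls off the work surface, if the arm or the gripper's body presses on something with over 40 N, if the wrist force passes 120 N, or if a joint passes its speed limit or range.

ROBOT

A 6-joint arm with a two-finger parallel gripper is mounted at the origin on the work surface; the furniture and walls round the work are solid. World frame = base frame: x ahead of the robot, y to its left, z up, the work surface at z = 0. Lengths are in mm, angles in rad, forces in N, time in s.
With the tool pointing down it reaches from about 350 to 875 mm from the base axis. Payload 4.2 kg.
Tool frame: the origin (TCP) lies midway between the tips of the shut fingers; the grasp point (between the pads) lies 19 mm behind it; z points along the fingers, y is the line along which they close (so a half turn about z gives the same grasp; the last joint's range is limited). The gripper opens to 85 mm and grips with 20 to 120 N. Pads are 22 mm wide; open, the fingers measure 114 mm over their backs; the gripper's body (76 mm by 85 mm) begins 54 mm behind the grasp point. The pads swing forward as they close: fully open they stand 13 mm farther back than shut.
Start: joints at [-0.895, 0.385, 0.008, 0, -1.194, -0.259], TCP at [253.035, -571.465, 211.012] pointing down, gripper open.
Joint ranges: [-3.14, 3.14], [-1.21, 2.06], [-1.07, 1.41], [-3.16, 2.05], [-2.99, -0.16], [-3.1, 3.1]. Speed limits (rad/s): [2.79, 2.79, 3.14, 3.14, 3.14, 3.14].

INTERFACE

Orientations are given as a unit quaternion [x, y, z, w].
In Python, from bench import read_state, get_image, job_done gives the robot as it stands.
- The arm moves only by the shell command python3 -m jog 'ROWS'. ROWS is JSON, a list of rows, each a list of 3 entries, a list of its own where there are three numbers: the shift along the world's x, y, z scaled (see below), then the turn, a rotation vector about the world's x, y, z scaled (see below), then the gripper's target within -1 to 1 (shut at 1, half-way at 0, fully open at -1). In form: [[[x, y, z], [wx, wy, wz], claw], ...]. A call has 1 to 20 rows; each row is the pose to reach, as a shift and turn from the pose commanded when the call began; what a row does not reach only later rows make up. The controller multiplies each number of a shift by 10 cm and each number of a turn by 120 degrees. A row lasts 1/10 s, in which the tool goes at most 50 mm and 8.59 degrees, less where a joint would pass 70% of its speed; a pose out of reach is approached as far as the arm can. A call with a number of a shift or a turn outside -1 to 1 is refused whole. A call with a gripper value outside its range is refused whole. The fingers move at their own pace and stop on an object; the grip force is fixed at half the most. Time passes only in rows, so rows that repeat a pose let the fingers close. It gives the time, the measured TCP pose, the force, the opening and the grip force at its end, in the units of the state.
- read_state(): the state, without advancing time (a new reading comes with each control period).
- get_image(name): name is "scene" or "side" or "wrist"; returns a dict with "frame" (420x560x3 uint8, red, green, blue), "range_z" (420x560 float32, mm along the optical axis (not along the pixel's ray), 0 where there is no reading), "fx", "fy", "cx", "cy" (pixels), "R" (3x3) and "t" (3): a world point X has camera coordinates R X + t. Camera axes: x right, y down, z forward; pixel columns grow to the right and rows downward; lengths in mm; the calibration is good to about 2 mm. A picture is of the moment at which its call begins.
- job_done(): hands the job in; it is judged then, once.
The state is a dict: "clock": time; "joints": joint angles; "joint_vel": joint speeds; "joint_efforts": joint torques, N m; "position": TCP position; "ee_rot": TCP orientation; "contact_force": force on the tool from outside, world axes, zero at the start; "wrist_torque": the same for the moment, N m; "gripper_width": finger opening in mm; "grasp_force": force on a finger pad.
Only numpy, scipy, OpenCV 4.12 (cv2) and the standard library are available. Lean on these libraries where they do the work, as an engineer would, in place of code of your own. Each camera call takes 0.05 s, during which the arm holds its last target. There are 200 camera calls.

## Working session

There is one attempt and no reset: what is moved stays moved. The work goes in short steps, Python scripts to look and compute and a shell command to move; the robot and the scene stay as the last step left them, time stands still between calls to the robot, and variables do not carry over. Pictures are saved under pics/ and viewed, at most 13 in all, crops included, and the job is handed in when it is done.

```bash
mkdir -p pics; python3 - <<'E'
from bench import *
import cv2,numpy as np
s=read_state();print(s)
for n in("scene","side"):
    g=get_image(n);cv2.imwrite(f"pics/{n}0.png",g["frame"][:,:,::-1]);np.savez(f"pics/{n}0.npz",**g)
    print(n,g["fx"],g["R"],g["t"])
E
```

```text
{'clock': 0.0, 'joints': array([-8.95431268e-01,  3.85557594e-01,  6.61202538e-03, -4.93531014e-04,
       -1.19398225e+00, -2.58599006e-01]), 'joint_vel': array([-3.01903817e-04, -3.31518211e-04,  6.44378647e-05,  1.41622339e-03,
        4.68385144e-04, -5.67223275e-04]), 'joint_efforts': array([-1.37253774e-03, -3.92289984e+01,  1.88397574e+01,  4.18628499e+00,
       -4.71541731e-03, -9.42348407e-06]), 'position': array([ 252.76203675, -570.92061867,  209.91640776]), 'ee_rot': array([-2.06788979e-01,  9.78384960e-01,  1.05489021e-03, -2.74991874e-04]), 'contact_force': array([ 0.1062996 ,  1.36107681, -0.29916152]), 'wrist_torque': array([-0.06061557, -0.01126428, -0.04699321]), 'grasp_force': 0.0, 'gripper_width': 85.62357078410038}
scene 389.63380854967374 [[-0.5675634  -0.82327102 -0.00982915]
 [-0.59243161  0.41665476 -0.68950968]
 [ 0.5717487  -0.38551737 -0.72420977]] [188.60154345 235.90608762 911.05435535]
side 381.8740308200005 [[-0.99967283  0.02115729 -0.01437342]
 [ 0.02419206  0.59964246 -0.79990229]
 [-0.00830485 -0.79998831 -0.59995811]] [381.74829634  10.30069513 960.41437394]
```

View pics/scene0.png

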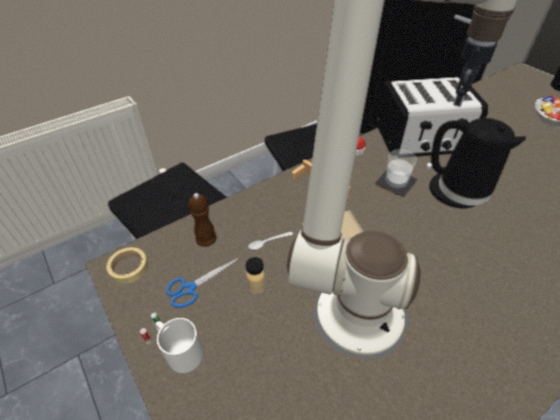

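View pics/side0.png

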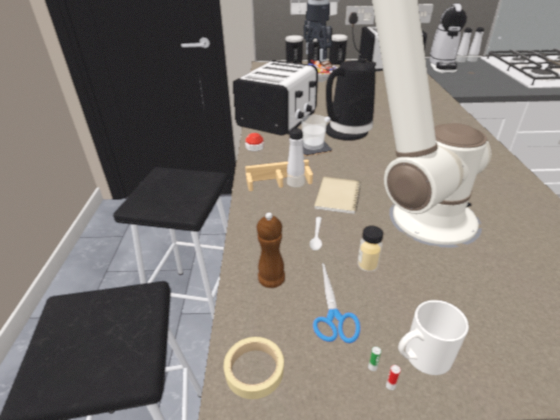

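The scene view shows the mill at (203,220), with the rack partly hidden by the arm. In the side view the mill's foot is at (271,278), the rack at about (280,175) with the empty bay on its left (farther from the robot), the shaker at (296,160), and the red timer at (255,142).

```bash
cat > h.py <<'E'
import numpy as np,cv2
from scipy.optimize import least_squares
def pts(g):
    v,u=np.mgrid[0:420,0:560];z=g["range_z"]
    c=np.stack([(u-g["cx"])/g["fx"]*z,(v-g["cy"])/g["fy"]*z,z],-1)
    w=(c-g["t"])@g["R"]
    w[z<=0]=np.nan
    return w
def ray(g,u,v,h):
    d=g["R"].T@np.array([(u-g["cx"])/g["fx"],(v-g["cy"])/g["fy"],1]);o=-g["R"].T@g["t"]
    return o+d*(h-o[2])/d[2]
def circ(p,r):
    f=lambda q:np.hypot(p[:,0]-q[0],p[:,1]-q[1])-r
    s=least_squares(f,p[:,:2].mean(0)+[0,-10],loss="soft_l1");return s.x,np.median(np.abs(s.fun))
def hsv(g):return cv2.cvtColor(np.ascontiguousarray(g["frame"]),cv2.COLOR_RGB2HSV)
def box(*b):
    m=np.zeros((420,560),bool);m[b[2]:b[3],b[0]:b[1]]=1;return m
def mill(g,b):
    H=hsv(g);w=pts(g);m=box(*b)&(H[...,0]<14)&(H[...,1]>120)&(w[...,2]>6)&(w[...,2]<25)
    return circ(w[m],28.3),m.sum()
E
python3 - <<'E'
from h import *
S=dict(np.load("pics/side0.npz"));C=dict(np.load("pics/scene0.npz"))
print("mill side",mill(S,(245,300,205,295)),"scene",mill(C,(180,225,185,255)))
w=pts(S);H=hsv(S)
for nm,u,v in(("table",350,260),("tape",254,350),("shaker top",296,132)): print(nm,w[v,u])
m=box(235,325,150,200)&(H[...,0]>8)&(H[...,0]<25)&(H[...,1]>75)&(w[...,2]>10)
p=w[m];print(m.sum(),np.percentile(p,[1,50,99],axis=0))
t=p[(p[:,2]>43)&(p[:,2]<54)]; a=p[(p[:,2]>27)&(p[:,2]<37)]
for q in(t,a):
    print(len(q),np.percentile(q,[2,50,98],axis=0)); print(np.c_[q[np.argsort(q[:,0])]][::max(1,len(q)//25)].round())
x,y,wd,hh=235,120,100,90
cr=S["frame"][y:y+hh,x:x+wd,::-1];cv2.imwrite("pics/rack.png",cv2.resize(cr,None,fx=6,fy=6,interpolation=cv2.INTER_CUBIC))
# shaker
ms=box(280,310,120,190)&(w[...,2]>60)&(w[...,2]<120)&(w[...,1]<-200)
print("shaker",circ(w[ms],25.5),ms.sum())
E
```

```text
mill side ((array([409.24386896, 191.31632382]), np.float64(1.450444019628634)), np.int64(192)) scene ((array([410.0707099 , 191.26350087]), np.float64(1.479495760650341)), np.int64(83))
table [235.04447907 145.71800852   1.33780275]
tape [438.30245931 363.19842653   1.11202732]
shaker top [ 339.29916709 -170.32342735  161.61695444]
711 [[ 295.95304682 -222.28491491   10.57934791]
 [ 411.77143919 -197.58662681   31.02852707]
 [ 479.39389575 -141.99373243   48.60719262]]
136 [[ 305.55821566 -223.57385975   43.15782228]
 [ 416.82711967 -204.08038641   46.61846877]
 [ 476.38247658 -189.9843035    49.36901753]]
[[ 304. -226.   47.]
 [ 307. -221.   44.]
 [ 365. -210.   48.]
 [ 371. -213.   47.]
 [ 376. -219.   46.]
 [ 380. -208.   49.]
 [ 383. -207.   44.]
 [ 388. -207.   47.]
 [ 394. -212.   48.]
 [ 397. -205.   48.]
 [ 402. -213.   48.]
 [ 405. -214.   47.]
 [ 411. -207.   47.]
 [ 414. -206.   45.]
 [ 420. -202.   47.]
 [ 423. -197.   44.]
 [ 428. -207.   48.]
 [ 431. -199.   43.]
 [ 437. -199.   43.]
 [ 443. -198.   44.]
 [ 445. -197.   44.]
 [ 451. -201.   49.]
 [ 454. -203.   48.]
 [
[... 193 characters left out ...]
058]
 [ 479.28880486 -146.24791984   36.43007996]]
[[ 295. -179.   32.]
 [ 300. -196.   31.]
 [ 303. -196.   31.]
 [ 304. -209.   31.]
 [ 307. -208.   31.]
 [ 365. -210.   35.]
 [ 374. -206.   34.]
 [ 380. -210.   29.]
 [ 383. -174.   30.]
 [ 386. -188.   31.]
 [ 388. -206.   35.]
 [ 389. -160.   32.]
 [ 392. -176.   29.]
 [ 397. -202.   30.]
 [ 406. -205.   32.]
 [ 414. -200.   32.]
 [ 423. -201.   35.]
 [ 432. -199.   33.]
 [ 441. -198.   27.]
 [ 452. -197.   35.]
 [ 460. -192.   34.]
 [ 466. -193.   31.]
 [ 468. -171.   31.]
 [ 470. -159.   32.]
 [ 472. -144.   28.]
 [ 474. -187.   32.]
 [ 477. -189.   33.]]
shaker (array([ 288.8450353 , -396.73925076]), np.float64(4.835760480545318)) 133
```

View pics/rack.png

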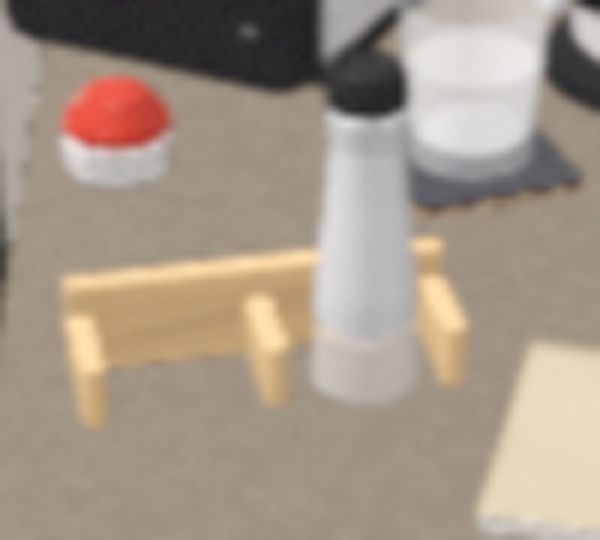

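The crop shows the rack's three arm ends, with front-top edges at crop (91,369), (274,350) and (452,328). The left, farther bay is empty and the shaker stands in the right bay. The next step casts these points to the height of the arm tops.

```bash
python3 - <<'E'
from h import *
S=dict(np.load("pics/side0.npz"));C=dict(np.load("pics/scene0.npz"))
A=[ray(S,235+u/6-.4,120+v/6-.4,32) for u,v in((91,369),(274,350),(452,328))]
B=[ray(S,235+u/6-.4,120+v/6-.4,0) for u,v in((93,422),(277,402),(454,382))]
A,B=np.array(A),np.array(B);print(A,B)
print("spacing",np.linalg.norm(np.diff(A,axis=0),axis=1),np.linalg.norm(np.diff(B,axis=0),axis=1))
w=pts(S);H=hsv(S)
m=box(235,325,150,200)&(H[...,0]>8)&(H[...,0]<25)&(H[...,1]>75)&(w[...,2]>37)&(w[...,2]<54)
p=w[m];k=np.polyfit(p[:,0],p[:,1],1);print("board slope",k,np.arctan(k[0]))
for P in(A,B):
    d=P[0]-P[2];th=np.arctan2(d[1],d[0]);ex=np.array([np.cos(th),np.sin(th)]);ey=np.array([-ex[1],ex[0]])
    o=P[:,:2].mean(0)-28*ey
    print("th",th,"rack",o,"bay",o+43*ex+7*ey)
    print("board face y in rack: ", np.percentile((p[:,:2]-o)@ey,[5,50,95]))
# other things
print("tape rim",[ray(S,u,360,12) for u in(225,284)],"timer",w[142,255])
print("toaster nearest pts", np.nanpercentile(w[60:130,240:310].reshape(-1,3),[1,50,99],axis=0))
E
```

```text
[[ 467.06852465 -142.3245983    32.        ]
 [ 382.85987583 -155.17182367   32.        ]
 [ 298.99406583 -171.10245964   32.        ]] [[ 468.41978667 -146.87005004    0.        ]
 [ 381.89224707 -160.36927831    0.        ]
 [ 296.8324682  -174.30793378    0.        ]]
spacing [85.18302493 85.36544528] [87.57422151 86.19426952]
board slope [ 1.77956400e-01 -2.77148622e+02] 0.17611277037050546
th 0.16957653147400684 rack [ 387.69957459 -183.79800422] bay [ 428.90144165 -169.64151626]
board face y in rack:  [-30.8830546  -23.32826484 -19.36460986]
th 0.158563845829528 rack [ 386.80270715 -188.16449602] bay [ 428.15797356 -174.46260054]
board face y in rack:  [-26.43750223 -19.05083617 -14.60482883]
tape rim [array([485.25095559, 387.85288024,  12.        ]), array([386.57812527, 390.83309479,  12.        ])] timer [ 461.08717272 -380.9815215    32.17799948]
toaster nearest pts [[  263.99715577 -1462.14509228   -50.86049748]
 [  394.05937481  -541.37070357   117.49012216]
 [  574.538087    -375.43419992   178.87249156]]
```

```bash
python3 -m jog '[[[0,0,0.5],[0,0,0],-1],[[0,0,1],[0,0,0],-1],[[0.4,0.4,1],[0,0,0.05],0],[[0.8,0.8,1],[0,0,0.1],0.3],[[1,1,1],[0,0,0.11],0.3]]' && python3 -m jog '[[[0.3,0.4,0],[0,0,0.05],0.3],[[0.6,0.8,0],[0,0,0.11],0.3],[[0.7,1,0],[0,0,0.11],0.3]]' && python3 -m jog '[[[0.1,0.4,0],[0,0,0.05],0.3],[[0.2,0.8,0],[0,0,0.11],0.3],[[0.2,1,0],[0,0,0.11],0.3],[[0.2,1,0],[0,0,0.11],0.3],[[0.2,1,0],[0,0,0.11],0.3]]'
python3 - <<'E'
from bench import *
import cv2,numpy as np
s=read_state();print(s["clock"],s["position"],s["ee_rot"],s["gripper_width"])
g=get_image("wrist");cv2.imwrite("pics/w1.png",g["frame"][:,:,::-1]);np.savez("pics/w1.npz",**g)
E
```

```text
clock: 0.6
position: [353.9, -469.8, 310.9]
ee_rot: [-0.319, 0.948, 0.0, 0.0]
contact_force: [1.1, -1.0, 1.0]
gripper_width: 43.8
grasp_force: 0.0
clock: 0.9
position: [424.9, -368.5, 310.3]
ee_rot: [-0.427, 0.904, 0.001, 0.0]
contact_force: [1.2, 0.5, -0.3]
gripper_width: 30.0
grasp_force: 0.0
clock: 1.4
position: [443.0, -271.3, 310.9]
ee_rot: [-0.526, 0.85, 0.0, -0.0]
contact_force: [0.5, -0.3, 0.0]
gripper_width: 30.0
grasp_force: 0.0
1.4 [ 443.02815758 -271.27606547  310.94617495] [-5.26435586e-01  8.50215012e-01  3.28205738e-05 -7.27776817e-05] 29.969527150996566
```

View pics/w1.png

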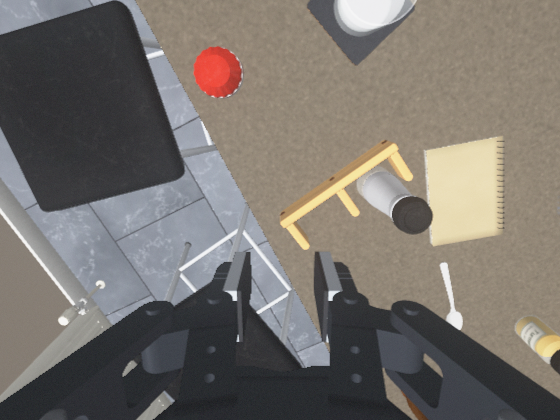

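The wrist view shows the whole rack. The board's top runs from (281,217) to (398,152), the arm ends are at (305,246), (354,213) and (408,178), and the farther bay is clear.

```bash
python3 - <<'E'
from h import *
g=dict(np.load("pics/w1.npz"));w=pts(g);H=hsv(g)
m=box(270,420,130,255)&(H[...,0]>8)&(H[...,0]<25)&(H[...,1]>95)
u8=m.astype(np.uint8);n,l,st,_=cv2.connectedComponentsWithStats(u8);m=l==1+st[1:,4].argmax()
print(m.sum(),np.nanpercentile(w[m][:,2],[2,50,98]))
vv,uu=np.nonzero(m&(w[...,2]>42))
P=np.array([ray(g,u,v,48)[:2] for u,v in zip(uu,vv)],np.float32)
r=cv2.minAreaRect(P);print("board top rect",r)
d=np.linalg.svd(P-P.mean(0))[2][0];d*=np.sign(d[0]);th=np.arctan2(d[1],d[0]);ex=d;ey=np.array([-d[1],d[0]])
print("th",th,"len",np.ptp(P@ex),"thick pct",np.percentile(P@ey,[5,50,95]))
vv,uu=np.nonzero(m&(w[...,2]>26)&(w[...,2]<37))
Q=np.array([ray(g,u,v,32)[:2] for u,v in zip(uu,vv)])
fy=np.percentile(P@ey,97);qs=Q@ey-fy
Q=Q[qs>12]
x=np.sort(Q@ex);br=np.split(x,np.nonzero(np.diff(x)>15)[0]+1)
print("arms x",[(b.min(),b.max(),b.mean(),len(b)) for b in br],"tip y",np.percentile(Q@ey,[95,99]),"front board y",fy)
xo=((P@ex).min()+(P@ex).max())/2
for nm,o in(("board",np.array([xo,fy+22])),("tips",np.array([xo,np.percentile(Q@ey,99)-28]))):
    O=o[0]*ex+o[1]*ey;print(nm,"rack",O,"bay",O+43*ex+7*ey)
E
```

```text
1379 [ 3.88025336 30.26440159 49.48181137]
board top rect ((390.8631286621094, -213.61520385742188), (181.92201232910156, 13.220943450927734), 9.64577865600586)
th 0.13430908 len 181.99048 thick pct [-272.24797821 -268.33900452 -260.27719879]
arms x [(np.float64(265.8867479841326), np.float64(279.1098446696977), np.float64(271.854763760493), 71)] tip y [-217.38215015 -214.98919301] front board y -260.05026
board rack [ 387.42996 -187.86308] bay [ 429.10538 -175.16817]
tips rack [ 388.09129471 -192.75753722] bay [ 429.76670236 -180.06263527]
```

```bash
python3 -m jog '[[[0,0.4,0],[0,0,0.05],0.3],[[0,0.8,0],[0,0,0.11],0.3],[[0,1,0],[0,0,0.11],0.3]]' && python3 -m jog '[[[0,0.4,0],[0,0,0.05],0.3],[[0,0.8,0],[0,0,0.11],0.3],[[0,1,0],[0,0,0.11],0.3]]' && python3 -m jog '[[[0,0.4,0],[0,0,0],0.3],[[0,0.8,0],[0,0,0],0.3],[[0,1,0],[0,0,0],0.3]]' && python3 -m jog '[[[-0.1,0.4,0],[-0.06,0,0],0.3],[[-0.2,0.8,0],[-0.12,0,0],0.3],[[-0.33,1,0],[-0.12,0,0],0.3]]' && python3 -m jog '[[[0,0.4,0],[-0.06,0,0],0.3],[[0,0.8,0],[-0.12,0,0],0.3],[[0,1,0],[-0.18,0,0],0.3],[[0,1,0],[-0.21,0,0],0.3],[[0,1,0],[-0.21,0,0],0.3]]' && python3 -m jog '[[[0,0.4,0],[0,0,0],0.3],[[0,0.6,0],[0,0,0],0.3],[[0,0.6,-0.4],[0,0,0],0.3],[[0,0.6,-0.8],[0,0,0],0.3],[[0,0.6,-0.8],[0,0,0],0.3],[[0,0.6,-0.8],[0,0,0],0.3],[[0,0.6,-0.8],[0,0,0],0.3]]'
python3 - <<'E'
from bench import *
from h import *
from scipy.spatial.transform import Rotation as R
s=read_state();print(s["clock"],s["position"],s["joints"]);print(R.from_quat(s["ee_rot"]).as_matrix().round(3))
for n in("side","wrist"):
    g=get_image(n);cv2.imwrite(f"pics/{n}2.png",g["frame"][:,:,::-1]);np.savez(f"pics/{n}2.npz",**g)
    if n=="side":print(mill(g,(245,300,205,295)))
E
```

```text
clock: 1.75
position: [442.7, -170.8, 310.8]
ee_rot: [-0.621, 0.784, 0.0, -0.0]
contact_force: [0.1, 0.1, 0.2]
gripper_width: 29.8
grasp_force: 0.0
clock: 2.05
position: [443.0, -70.4, 310.9]
ee_rot: [-0.707, 0.707, 0.0, 0.0]
contact_force: [0.4, 0.2, 0.2]
gripper_width: 29.9
grasp_force: 0.0
clock: 2.35
position: [443.3, 29.8, 310.8]
ee_rot: [-0.706, 0.708, 0.0, 0.0]
contact_force: [0.9, -0.4, -0.1]
gripper_width: 29.8
grasp_force: 0.0
clock: 2.65
position: [410.1, 131.4, 309.2]
ee_rot: [0.702, -0.701, 0.09, 0.091]
contact_force: [-0.2, -1.3, -0.6]
gripper_width: 29.7
grasp_force: 0.0
clock: 3.15
position: [410.4, 229.6, 308.2]
ee_rot: [-0.665, 0.665, -0.241, -0.242]
contact_force: [-0.2, 0.9, -0.7]
gripper_width: 30.0
grasp_force: 0.0
clock: 3.85
position: [411.2, 288.8, 233.5]
ee_rot: [-0.664, 0.667, -0.239, -0.237]
contact_force: [0.3, -0.5, 0.1]
gripper_width: 29.8
grasp_force: 0.0
3.85 [411.22197088 288.8369597  233.45398577] [ 1.11590899  0.4438294  -0.13044369  0.28457065 -1.6285676  -1.19679855]
[[-0.005 -1.     0.002]
 [-0.773  0.002 -0.634]
 [ 0.634 -0.004 -0.773]]
((array([409.25376944, 191.35533672]), np.float64(1.371008351138446)), np.int64(194))
```

View pics/wrist2.png

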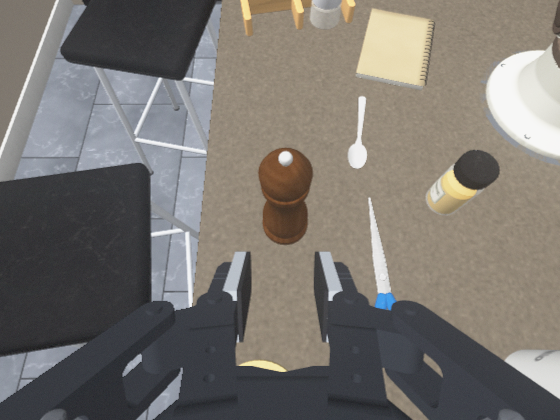

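The wrist view shows the mill at (285,220), centred between the fingers (about x = 283). The tape is well below the gripper at the bottom edge, and the scissors are clear to the right.

```bash
python3 -m jog '[[[0,-0.05,-0.3],[0,0,0],0.3],[[0,-0.1,-0.6],[0,0,0],0.3],[[-0.01,-0.1,-0.9],[0,0,0],0.3],[[-0.01,-0.1,-1],[0,0,0],0.3]]' && python3 -m jog '[[[0,0,-0.3],[0,0,0],0.3],[[0,0,-0.6],[0,0,0],0.3],[[0,0,-0.9],[0,0,0],0.3],[[0,0,-0.98],[0,0,0],0.3],[[0,0,-0.98],[0,0,0],0.3],[[0,0,-0.98],[0,0,0],0.3]]' && python3 -m jog '[[[0,0,-0.08],[0,0,0],0.3],[[0,0,-0.14],[0,0,0],0.3],[[0,0,-0.14],[0,0,0],0.3],[[0,0,-0.14],[0,0,0],0.3]]'
```

```text
clock: 4.35
position: [408.5, 277.7, 129.9]
ee_rot: [-0.664, 0.666, -0.24, -0.24]
contact_force: [0.0, -0.6, -0.0]
gripper_width: 29.7
grasp_force: 0.0
clock: 4.95
position: [409.9, 279.7, 34.5]
ee_rot: [-0.665, 0.666, -0.24, -0.238]
contact_force: [0.2, -0.4, 0.2]
gripper_width: 29.9
grasp_force: 0.0
clock: 5.35
position: [409.1, 278.5, 19.1]
ee_rot: [-0.665, 0.666, -0.24, -0.239]
contact_force: [-0.5, 1.1, 0.6]
gripper_width: 29.8
grasp_force: 0.0
```

```bash
python3 -m jog '[[[0,-0.12,0],[0,0,0],0.3],[[0,-0.24,0],[0,0,0],0.3],[[0,-0.34,0],[0,0,0],0.3],[[0,-0.42,0],[0,0,0],0.3],[[0,-0.46,0],[0,0,0],0.3],[[0,-0.49,0],[0,0,0],0.3],[[0,-0.52,0],[0,0,0],0.3],[[0,-0.55,0],[0,0,0],0.3],[[0,-0.58,0],[0,0,0],0.3],[[0,-0.61,0],[0,0,0],0.3],[[0,-0.64,0],[0,0,0],0.3],[[0,-0.67,0],[0,0,0],0.3],[[0,-0.7,0],[0,0,0],0.3],[[0,-0.73,0],[0,0,0],0.3],[[0,-0.75,0],[0,0,0],0.3],[[0,-0.75,0],[0,0,0],0.3]]'
python3 - <<'E'
from bench import *
from h import *
g=get_image("side");cv2.imwrite("pics/side3.png",g["frame"][:,:,::-1]);print(mill(g,(245,300,190,295)))
E
```

```text
clock: 6.95
position: [409.2, 203.7, 19.0]
ee_rot: [-0.665, 0.666, -0.24, -0.239]
contact_force: [0.4, 1.5, -0.5]
gripper_width: 29.6
grasp_force: 0.4h.py:14: RuntimeWarning: Mean of empty slice.
  s=least_squares(f,p[:,:2].mean(0)+[0,-10],loss="soft_l1");return s.x,np.median(np.abs(s.fun))
  ret = um.true_divide(
Traceback (most recent call last):
  File "h.py", line 20, in mill
    return circ(w[m],28.3),m.sum()
           ~~~~^^^^^^^^^^^
  File "h.py", line 14, in circ
    s=least_squares(f,p[:,:2].mean(0)+[0,-10],loss="soft_l1");return s.x,np.median(np.abs(s.fun))
ValueError: Initial guess is outside of provided bounds
```

View pics/side3.png

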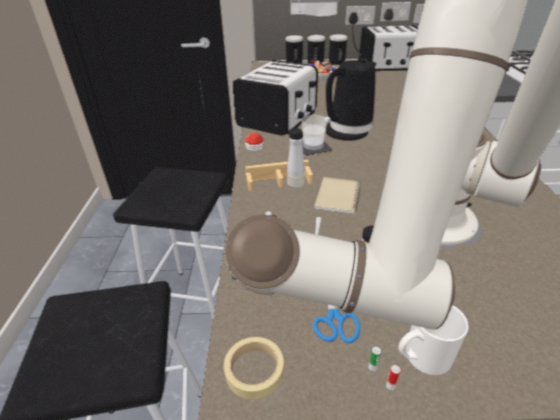

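The arm hides the mill in the side view, with only its knob visible at (269,214). I'll use the scene camera to check it instead.

```bash
python3 - <<'E'
from bench import *
from h import *
for n in("scene","wrist"):
    g=get_image(n);cv2.imwrite(f"pics/{n}4.png",g["frame"][:,:,::-1])
    H=hsv(g);w=pts(g)
    m=(H[...,0]<14)&(H[...,1]>110)&(abs(w[...,0]-410)<60)&(abs(w[...,1]-170)<60)
    for a,b,r in((6,28,28.3),(28,60,26),(90,115,24)):
        q=w[m&(w[...,2]>a)&(w[...,2]<b)]
        if len(q)>8:print(n,a,len(q),circ(q,r))
E
```

```text
scene 6 88 (array([410.58654448, 188.22099582]), np.float64(1.517337782493236))
scene 28 118 (array([410.03864301, 187.83379318]), np.float64(1.4957643717129887))
scene 90 28 (array([412.45044638, 187.04468624]), np.float64(1.349768031729985))
wrist 6 812 (array([409.83013111, 186.67980593]), np.float64(1.0324763118965965))
wrist 28 2329 (array([409.69634556, 186.95736654]), np.float64(1.2048953387160388))
wrist 90 1105 (array([410.02391995, 185.04330626]), np.float64(1.5859229113305773))
```

View pics/wrist4.png

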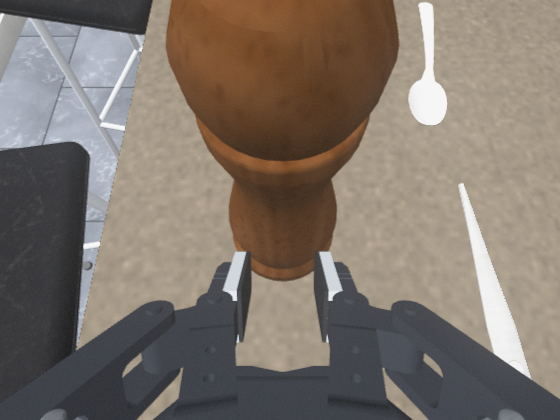

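Mill measures about (410,187), upright and seated in the fork (wrist view: foot centred between the fingers at (283,265)). The TCP is about 16 mm behind its axis. I'll push on.

```bash
cat > m.py <<'E'
from bench import *
from h import *
s=read_state();p=s["position"];print(s["clock"],p)
for n in("scene","wrist"):
    g=get_image(n);cv2.imwrite(f"pics/{n}_{s['clock']:.1f}.png",g["frame"][:,:,::-1]);np.savez(f"pics/{n}_l.npz",**g)
    H=hsv(g);w=pts(g)
    m=(H[...,0]<14)&(H[...,1]>110)&(abs(w[...,0]-p[0])<60)&(abs(w[...,1]-p[1]+16)<50)
    for a,b,r in((6,28,28.3),(28,60,26),(90,115,24)):
        q=w[m&(w[...,2]>a)&(w[...,2]<b)]
        if len(q)>8:print(n,a,len(q),circ(q,r))
E
python3 -m jog '[[[0,-0.04,0],[0,0,0],0.3],[[0,-0.08,0],[0,0,0],0.3],[[0,-0.13,0],[0,0,0],0.3],[[0,-0.18,0],[0,0,0],0.3],[[0,-0.23,0],[0,0,0],0.3],[[0,-0.28,0],[0,0,0],0.3],[[0,-0.33,0],[0,0,0],0.3],[[0,-0.38,0],[0,0,0],0.3],[[0,-0.43,0],[0,0,0],0.3],[[0,-0.48,0],[0,0,0],0.3],[[0,-0.53,0],[0,0,0],0.3],[[0,-0.58,0],[0,0,0],0.3],[[0,-0.63,0],[0,0,0],0.3],[[0,-0.68,0],[0,0,0],0.3],[[0,-0.73,0],[0,0,0],0.3],[[0,-0.78,0],[0,0,0],0.3],[[0,-0.83,0],[0,0,0],0.3],[[0,-0.88,0],[0,0,0],0.3],[[0,-0.91,0],[0,0,0],0.3],[[0,-0.93,0],[0,0,0],0.3]]'; python3 m.py
```

```text
clock: 9.1
position: [409.0, 110.2, 19.0]
ee_rot: [-0.665, 0.666, -0.24, -0.239]
contact_force: [-0.5, 1.7, -0.0]
gripper_width: 30.0
grasp_force: 0.7
9.1 [408.99018338 110.16319682  19.01775473]
scene 6 80 (array([410.41932518,  94.20041734]), np.float64(1.1482156800200354))
scene 28 74 (array([408.55571513,  93.23933254]), np.float64(1.1076507801596538))
wrist 6 795 (array([409.49699646,  93.00843547]), np.float64(1.0071356428356744))
wrist 28 2273 (array([409.41760785,  93.30207137]), np.float64(1.2112599360705048))
wrist 90 1019 (array([410.00846166,  91.25506011]), np.float64(1.5370912495017954))
```

```bash
python3 -m jog '[[[0,-0.04,0],[0,0,0],0.3],[[0,-0.08,0],[0,0,0],0.3],[[0,-0.13,0],[0,0,0],0.3],[[0,-0.18,0],[0,0,0],0.3],[[0,-0.23,0],[0,0,0],0.3],[[0,-0.28,0],[0,0,0],0.3],[[0,-0.33,0],[0,0,0],0.3],[[0,-0.38,0],[0,0,0],0.3],[[0,-0.43,0],[0,0,0],0.3],[[0,-0.48,0],[0,0,0],0.3],[[0,-0.53,0],[0,0,0],0.3],[[0,-0.58,0],[0,0,0],0.3],[[0,-0.63,0],[0,0,0],0.3],[[0,-0.68,0],[0,0,0],0.3],[[0,-0.73,0],[0,0,0],0.3],[[0,-0.78,0],[0,0,0],0.3],[[0,-0.83,0],[0,0,0],0.3],[[0,-0.88,0],[0,0,0],0.3],[[0,-0.91,0],[0,0,0],0.3],[[0,-0.93,0],[0,0,0],0.3]]' && python3 -m jog '[[[0,-0.04,0],[0,0,0],0.3],[[0,-0.08,0],[0,0,0],0.3],[[0,-0.13,0],[0,0,0],0.3],[[0.01,-0.18,0],[0,0,0],0.3],[[0.01,-0.23,0],[0,0,0],0.3],[[0.01,-0.28,0],[0,0,0],0.3],[[0.01,-0.33,0],[0,0,0],0.3],[[0.01,-0.38,0],[0,0,0],0.3],[[0.02,-0.43,0],[0,0,0],0.3],[[0.02,-0.48,0],[0,0,0],0.3],[[0.02,-0.53,0],[0,0,0],0.3],[[0.02,-0.58,0],[0,0,0],0.3],[[0.02,-0.63,0],[0,0,0],0.3],[[0.02,-0.67,0],[0,0,0],0.3],[[0.02,-0.7,0],[0,0,0],0.3],[[0.02,-0.7,0],[0,0,0],0.3]]'; python3 m.py
```

```text
clock: 11.2
position: [408.9, 17.1, 19.0]
ee_rot: [-0.665, 0.666, -0.24, -0.239]
contact_force: [-0.9, 1.7, -0.1]
gripper_width: 29.8
grasp_force: 0.8
clock: 12.8
position: [410.7, -53.1, 19.1]
ee_rot: [-0.664, 0.666, -0.24, -0.24]
contact_force: [0.5, 0.9, 0.1]
gripper_width: 30.2
grasp_force: 0.1
12.8 [410.72821874 -53.09281936  19.07070895]
wrist 6 817 (array([411.31464051, -70.12549949]), np.float64(1.0381732742395577))
wrist 28 2284 (array([411.2483928 , -69.82684996]), np.float64(1.197567615971094))
wrist 90 1049 (array([411.84566278, -71.73494391]), np.float64(1.594301411364519))
```

```bash
python3 -m jog '[[[0,-0.03,0],[0,0,0.01],0.3],[[0,-0.06,0],[0,0,0.02],0.3],[[0,-0.1,0],[0,0,0.03],0.3],[[0,-0.14,0],[0,0,0.04],0.3],[[0,-0.18,0],[0,0,0.05],0.3],[[0,-0.22,0],[0,0,0.06],0.3],[[0.01,-0.26,0],[0,0,0.07],0.3],[[0.02,-0.3,0],[0,0,0.08],0.3],[[0.03,-0.34,0],[0,0,0.08],0.3],[[0.035,-0.38,0],[0,0,0.08],0.3],[[0.04,-0.42,0],[0,0,0.08],0.3],[[0.05,-0.46,0],[0,0,0.08],0.3],[[0.055,-0.5,0],[0,0,0.08],0.3],[[0.06,-0.54,0],[0,0,0.08],0.3],[[0.07,-0.57,0],[0,0,0.08],0.3],[[0.075,-0.59,0],[0,0,0.08],0.3],[[0.075,-0.59,0],[0,0,0.08],0.3]]'; python3 m.py; ls pics
```

```text
clock: 14.6
position: [435.5, -105.5, 26.5]
ee_rot: [0.716, -0.611, 0.252, 0.224]
contact_force: [-1.2, 0.4, 0.7]
gripper_width: 29.8
grasp_force: 0.6
14.6 [ 435.51023576 -105.46553795   26.50830674]
wrist 6 983 (array([ 436.22680091, -118.68675654]), np.float64(1.4078626990188177))
wrist 28 2237 (array([ 438.35138597, -120.84389209]), np.float64(1.3939040509182696))
wrist 90 1879 (array([ 445.01140423, -130.81108953]), np.float64(0.4081353125304865))
rack.png
scene0.npz
scene0.png
scene4.png
scene_12.8.png
scene_14.6.png
scene_9.1.png
scene_l.npz
side0.npz
side0.png
side2.npz
side2.png
side3.png
w1.npz
w1.png
wrist2.npz
wrist2.png
wrist4.png
wrist_12.8.png
wrist_14.6.png
wrist_9.1.png
wrist_l.npz
```

```bash
python3 - <<'E'
from bench import *
from scipy.spatial.transform import Rotation as R
s=read_state();print(s["joints"].round(3),s["joint_vel"].round(3),s["position"],s["contact_force"]);print(R.from_quat(s["ee_rot"]).as_matrix().round(3))
E
```

```text
[ 0.346  0.412 -1.068  1.259 -0.712 -1.415] [ 0.004  0.001  0.    -0.002  0.001  0.002] [ 435.53362551 -105.18375994   26.44750893] [-0.24154032  0.77025519 -0.0107349 ]
[[ 0.127 -0.988  0.088]
 [-0.762 -0.153 -0.63 ]
 [ 0.635  0.013 -0.772]]
```

View pics/wrist_14.6.png

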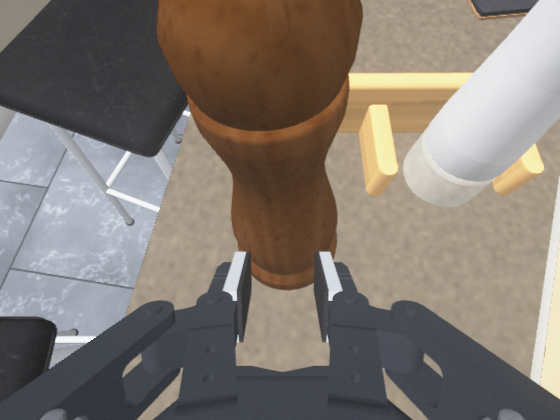

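View pics/scene_14.6.png

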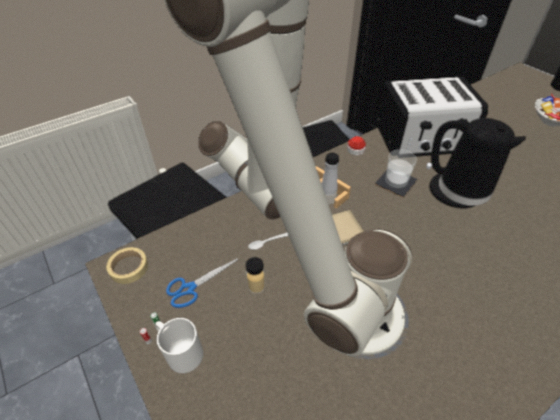

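The wrist view shows the mill upright and just in front of the far arm's line, shifted toward +x (foot at (287,265)). Joint 3 has reached its limit (-1.07), so the arm strayed. I'll back off, then fit the arm geometry from logged states so I can pick a reachable tool direction.

```bash
python3 -m jog '[[[0.16,0.15,0.05],[0,0,-0.04],0.3],[[0.15,0.35,0.08],[0,0,-0.08],0.3],[[0.12,0.55,0.1],[0,0,-0.08],0.3],[[0.05,0.8,0.1],[0,0,-0.08],0.3],[[0.05,0.8,0.4],[0,0,-0.08],0.3],[[0.05,0.8,0.4],[0,0,-0.08],0.3]]'
cat > kin.py <<'E'
import numpy as np
from scipy.optimize import least_squares
from scipy.spatial.transform import Rotation as R
D=[([-.8954,.38556,.00661,-.0005,-1.19398,-.2586],[252.76,-570.92,209.9]),
([1.11590899,.4438294,-.13044369,.28457065,-1.6285676,-1.19679855],[411.22,288.84,233.45]),
([.346,.412,-1.068,1.259,-.712,-1.415],[435.53,-105.2,26.45])]
E
python3 - <<'E'
from bench import *
from h import *
s=read_state();print(s["clock"],s["position"].tolist(),s["joints"].round(4).tolist(),s["ee_rot"])
for n in("scene","side","wrist"):
    g=get_image(n);cv2.imwrite(f"pics/{n}6.png",g["frame"][:,:,::-1]);np.savez(f"pics/{n}6.npz",**g);H=hsv(g);w=pts(g)
    m=(H[...,0]<14)&(H[...,1]>120)&(abs(w[...,0]-440)<80)&(abs(w[...,1]+125)<80)
    for a,b,r in((6,25,28.3),(28,60,26),(90,115,24)):
        q=w[m&(w[...,2]>a)&(w[...,2]<b)]
        if len(q)>8:print(n,a,len(q),circ(q,r))
E
```

```text
clock: 15.3
position: [442.2, -22.9, 68.2]
ee_rot: [-0.663, 0.668, -0.234, -0.242]
contact_force: [-0.2, -0.0, -0.4]
gripper_width: 29.9
grasp_force: 0.0
15.3 [442.21784022313943, -22.94833384885676, 68.20178443767271] [0.644, 0.4157, -0.8092, 0.669, -0.9336, -1.2188] [-0.66326013  0.66845125 -0.23369061 -0.24217273]
side 6 107 (array([ 437.44118639, -114.91638632]), np.float64(1.6056246347115994))
side 28 17 (array([ 436.1071411 , -113.69499709]), np.float64(0.5139474447070249))
wrist 6 844 (array([ 436.69603037, -116.27018046]), np.float64(1.3261088312692095))
wrist 28 1517 (array([ 435.72534696, -116.4206012 ]), np.float64(1.265678303504103))
wrist 90 1044 (array([ 432.76205349, -121.03216515]), np.float64(1.0803103620318346))
```

```bash
cat >> kin.py <<'E'
D.append(([.644,.4157,-.8092,.669,-.9336,-1.2188],[442.22,-22.95,68.2]))
def Ry(a):return R.from_rotvec([0,a,0]).as_matrix()
def Rz(a):return R.from_rotvec([0,0,a]).as_matrix()
def Rx(a):return R.from_rotvec([a,0,0]).as_matrix()
def fk(q,p):
    a1,d1,a2,a3,d4,d6,b,off=p
    R1=Rz(q[0]);R2=R1@Ry(q[1]);R3=R2@Ry(q[2])
    Rw=R3@Rx(q[3])@Ry(-q[4])
    wc=R1@[a1,0,0]+[0,0,d1]+R2@[b,0,a2]+R3@[d4,0,a3]
    return wc+Rw@[d6,0,off],Rw,wc
def res(p):return np.concatenate([fk(q,p)[0]-np.array(x) for q,x in D]+[(p-P0)*.003])
P0=np.array([50,300,400,0,400,220,0,0.])
s=least_squares(res,P0,x_scale=100);p=s.x
if __name__=="__main__":
    print(p.round(1),s.fun[:12].round(1))
    for q,x in D: print(fk(q,p)[1][:,0].round(3),fk(q,p)[2].round())
E
python3 kin.py
```

```text
[-1387.2  8862.2 -7331.5  -535.2   981.1  -777.2  4734.9  -354.9] [123.9 101.2  -8.7 -12.5  17.6 -14.7  41.3  35.2 -46.2 -64.1 -13.9  69.6]
[-0.01   0.012 -1.   ] [ 591. -738. -581.]
[-0.406 -0.192 -0.894] [ 224.  457. -604.]
[0.468 0.83  0.303] [1053.  380.  422.]
[ 0.333  0.874 -0.354] [876. 658. 125.]
```

```bash
cat > kin.py <<'E'
import numpy as np
from scipy.optimize import least_squares
from scipy.spatial.transform import Rotation as R
D=[([-.89543,.38556,.00661,-.0005,-1.19398,-.2586],[252.76,-570.92,209.9],[-.20679,.97838,.00105,-.00027]),
([1.11590899,.4438294,-.13044369,.28457065,-1.6285676,-1.19679855],[411.22,288.84,233.45],[-0.664,0.667,-0.239,-0.237]),
([.346,.412,-1.068,1.259,-.712,-1.415],[435.53,-105.2,26.45],[0.716,-0.611,0.252,0.224]),
([.644,.4157,-.8092,.669,-.9336,-1.2188],[442.22,-22.95,68.2],[-0.66326013,0.66845125,-0.23369061,-0.24217273])]
r=lambda v,a:R.from_rotvec(np.array(v,float)*a).as_matrix()
E
python3 - <<'E'
from kin import *
import itertools
X,Y,Z=np.eye(3);out=[]
for s in itertools.product((1,-1),repeat=5):
  for a4 in(X,Y,Z):
   for a5 in (X,Y,Z):
    for a6 in(X,Y,Z):
     Ms=[r(Z,q[0])@r(Y,s[0]*q[1])@r(Y,s[1]*q[2])@r(a4,s[2]*q[3])@r(a5,s[3]*q[4])@r(a6,s[4]*q[5]) for q,_,_ in D]
     Ts=[M.T@R.from_quat(o).as_matrix() for M,(_,_,o) in zip(Ms,D)]
     e=max(R.from_matrix(Ts[0].T@T).magnitude() for T in Ts)
     out.append((e,s,a4.tolist(),a5.tolist(),a6.tolist(),Ts[0].round(2).tolist()))
out.sort(key=lambda t:t[0])
for o in out[:4]:print(o)
E
```

```text
(0.0008531312907208273, (1, -1, -1, -1, -1), [1.0, 0.0, 0.0], [0.0, 1.0, 0.0], [1.0, 0.0, 0.0], [[0.0, 0.0, 1.0], [-1.0, -0.0, 0.0], [0.0, -1.0, 0.0]])
(0.6536359108237771, (-1, 1, -1, 1, -1), [1.0, 0.0, 0.0], [1.0, 0.0, 0.0], [0.0, 0.0, 1.0], [[-0.34, -0.93, -0.14], [-0.37, -0.0, 0.93], [-0.86, 0.37, -0.34]])
(0.6958283016137292, (-1, -1, 1, -1, 1), [0.0, 0.0, 1.0], [0.0, 1.0, 0.0], [0.0, 0.0, 1.0], [[0.08, -0.72, 0.69], [-0.98, 0.07, 0.18], [-0.18, -0.69, -0.7]])
(0.7373312859012718, (1, 1, 1, 1, 1), [0.0, 1.0, 0.0], [0.0, 0.0, 1.0], [0.0, 0.0, 1.0], [[0.93, -0.36, 0.04], [-0.35, -0.86, 0.38], [-0.1, -0.37, -0.93]])
```

```bash
cat >> kin.py <<'E'
X,Y,Z=np.eye(3);T=np.array([[0,0,1],[-1,0,0],[0,-1,0.]])
def fk(q,p):
    d1,a2,d4,d6,l,l2,a1,a3,off=p
    R1=r(Z,q[0]);R2=R1@r(Y,q[1]);R3=R2@r(Y,-q[2]);R5=R3@r(X,-q[3])@r(Y,-q[4])
    x=R1@[a1,l,0]+[0,0,d1]+R2@[0,0,a2]+R3@[d4,0,a3]+R5@[d6,l2,off]
    return x,R5@r(X,-q[5])@T
P0=np.array([250,400,400,250,-150,0,0,0,0.]);W=np.array([1,1,1,1,1,1,5,5,5])*.01
s=least_squares(lambda p:np.concatenate([fk(q,p)[0]-np.array(x) for q,x,_ in D]+[(p-P0)*W]),P0,x_scale=100);p=s.x
LO=[-3.14,-1.21,-1.07,-3.16,-2.99,-3.1];HI=[3.14,2.06,1.41,2.05,-.16,3.1]
def ik(pos,M,q0):
    f=lambda q:np.r_[(fk(q,p)[0]-pos)/100,R.from_matrix(fk(q,p)[1].T@M).as_rotvec()]
    o=least_squares(f,np.clip(q0,np.array(LO)+.01,np.array(HI)-.01),bounds=(LO,HI));return o.x,np.linalg.norm(o.fun)
def pose(face,tilt):  # horizontal facing dir, tilt from vertical
    f=np.array([face[0],face[1],0.]);f/=np.linalg.norm(f);z=f*np.sin(tilt)-Z*np.cos(tilt)
    y=np.cross(f,Z)  # f=-y -> y=-x
    return np.column_stack([np.cross(y,z),y,z])
E
python3 - <<'E'
from kin import *
print(p.round(1),s.fun[:12].round(1))
ex=np.array([.986,.167,0]);ey=np.array([-.167,.986,0])
print(pose([0,-1],.7).round(2))
bay=np.array([428,-172.5,20])
for tilt in(30,35,40,45):
  for yaw in(10,0,-10,-20,-30,-40,-60,-90):
    a=np.deg2rad(yaw);f=r(Z,a)@[0,-1,0]
    t=bay-16.5*f;q,e=ik(t,pose(f,np.deg2rad(tilt)),D[3][0]);print(tilt,yaw,q.round(2),round(e,3))
E
```

```text
[ 1.804e+02  5.414e+02  4.214e+02  3.164e+02 -1.100e+00 -1.590e+02
  9.600e+00  2.000e-01 -3.000e-01] [-0.1 -0.3 -0.1 -0.2 -0.1  0.1 -0.  -0.1 -0.  -0.1  0.3 -0. ]
[[ 0.   -1.    0.  ]
 [-0.76  0.   -0.64]
 [ 0.64  0.   -0.76]]
30 10 [ 0.1   0.35 -1.07  1.29 -0.53 -1.19] 0.044
30 0 [ 0.17  0.38 -1.02  1.13 -0.58 -1.25] 0.0
30 -10 [ 0.23  0.42 -0.91  0.86 -0.65 -1.21] 0.0
30 -20 [ 0.25  0.46 -0.8   0.66 -0.74 -1.19] 0.0
30 -30 [ 0.23  0.5  -0.69  0.52 -0.83 -1.2 ] 0.0
30 -40 [ 0.2   0.53 -0.6   0.4  -0.91 -1.23] 0.0
30 -60 [ 0.12  0.59 -0.42  0.22 -1.06 -1.33] 0.0
30 -90 [-0.02  0.64 -0.23  0.01 -1.22 -1.56] 0.0
35 10 [ 0.15  0.38 -1.07  1.31 -0.62 -1.28] 0.068
35 0 [ 0.2   0.41 -1.04  1.2  -0.65 -1.36] 0.0
35 -10 [ 0.26  0.45 -0.92  0.92 -0.71 -1.3 ] 0.0
35 -20 [ 0.28  0.5  -0.8   0.71 -0.8  -1.26] 0.0
35 -30 [ 0.26  0.54 -0.68  0.55 -0.89 -1.25] 0.0
35 -40 [ 0.23  0.57 -0.57  0.43 -0.98 -1.27] 0.0
35 -60 [ 0.14  0.63 -0.38  0.24 -1.14 -1.35] 0.0
35 -90 [-0.02  0.69 -0.17  0.01 -1.32 -1.56] 0.0
40 10 [ 0.2   0.42 -1.07  1.33 -0.7  -1.35] 0.086
40 0 [ 0.23  0.44 -1.04  1.24 -0.72 -1.45] 0.0
40 -10 [ 0.29  0.49 -0.92  0.95 -0.78 -1.37] 0.0
40 -20 [ 0.31  0.54 -0.79  0.74 -0.86 -1.32] 0.0
40 -30 [ 0.29  0.58 -0.67  0.57 -0.95 -1.3 ] 0.0
40 -40 [ 0.25  0.61 -0.55  0.45 -1.05 -1.3 ] 0.0
40 -60 [ 0.15  0.68 -0.35  0.25 -1.22 -1.37] 0.0
40 -90 [-0.02  0.74 -0.12  0.01 -1.41 -1.56] 0.0
45 10 [ 0.25  0.47 -1.07  1.33 -0.78 -1.43] 0.099
45 0 [ 0.27  0.49 -1.05  1.26 -0.8  -1.52] 0.0
45 -10 [ 0.33  0.53 -0.92  0.97 -0.85 -1.43] 0.0
45 -20 [ 0.33  0.58 -0.78  0.76 -0.93 -1.37] 0.0
45 -30 [ 0.31  0.62 -0.65  0.59 -1.02 -1.34] 0.0
45 -40 [ 0.27  0.66 -0.53  0.46 -1.12 -1.33] 0.0
45 -60 [ 0.16  0.73 -0.31  0.26 -1.3  -1.38] 0.0
45 -90 [-0.02  0.79 -0.07  0.01 -1.5  -1.56] 0.0
```

The fit is good to 0.3 mm. Tool yaw at or below 0 keeps the elbow off its limit at the bay. Plan: swing round to yaw -60° and nudge the mill about 17 mm along -x of the rack, then do the final push with yaw about -6°.

```bash
python3 -m jog '[[[0.1,0,0],[0,0,-0.06],0.3],[[0.2,-0.05,0],[0,0,-0.12],0.3],[[0.3,-0.15,0],[0,0,-0.18],0.3],[[0.38,-0.25,0],[0,0,-0.24],0.3],[[0.42,-0.35,0],[0,0,-0.3],0.3],[[0.44,-0.45,0],[0,0,-0.36],0.3],[[0.44,-0.55,0],[0,0,-0.42],0.3],[[0.44,-0.65,0],[0,0,-0.47],0.3],[[0.44,-0.65,0],[0,0,-0.5],0.3],[[0.44,-0.65,-0.3],[0,0,-0.5],0.3],[[0.44,-0.65,-0.48],[0,0,-0.5],0.3],[[0.44,-0.65,-0.48],[0,0,-0.5],0.3],[[0.44,-0.65,-0.48],[0,0,-0.5],0.3]]'
cat > m.py <<'E'
from bench import *
from h import *
from scipy.spatial.transform import Rotation as R
s=read_state();print(s["clock"],s["position"].round(1),s["joints"].round(2));print(R.from_quat(s["ee_rot"]).as_matrix().round(2)[:,1:].T)
bay=np.array([428,-172.5]);ex=np.array([.986,.167]);ey=np.array([-.167,.986])
for n in("scene","side","wrist"):
    g=get_image(n);cv2.imwrite(f"pics/{n}_{s['clock']:.1f}.png",g["frame"][:,:,::-1]);np.savez(f"pics/{n}_l.npz",**g)
    H=hsv(g);w=pts(g)
    m=(H[...,0]<14)&(H[...,1]>120)&(abs(w[...,0]-430)<70)&(abs(w[...,1]+140)<80)
    for a,b,r in((6,25,28.3),(28,60,26)):
        q=w[m&(w[...,2]>a)&(w[...,2]<b)]
        if len(q)>20:
            c,e=circ(q,r);print(n,a,len(q),c.round(1),round(e,2),"ex,ey",((c-bay)@ex).round(1),((c-bay)@ey).round(1))
E
python3 m.py
```

```text
clock: 16.75
position: [484.3, -90.2, 18.5]
ee_rot: [-0.24, 0.91, -0.08, -0.329]
contact_force: [-0.2, 0.9, -0.1]
gripper_width: 30.0
grasp_force: 0.0
16.75 [484.3 -90.2  18.5] [ 0.25  0.72 -0.21  0.16 -1.32 -1.4 ]
[[-0.49  0.87  0.01]
 [-0.56 -0.3  -0.77]]
scene 6 22 [ 384.4 -122.6] 1.49 ex,ey -34.7 56.5
scene 28 72 [ 437.6 -114.5] 1.13 ex,ey 19.2 55.6
side 6 128 [ 437.9 -115. ] 1.62 ex,ey 19.3 55.1
side 28 189 [ 438.2 -113.9] 1.47 ex,ey 19.9 56.1
wrist 6 1428 [ 436.4 -115.1] 1.31 ex,ey 17.8 55.2
wrist 28 2768 [ 436.8 -114.6] 1.19 ex,ey 18.4 55.6
```

```bash
python3 -m jog '[[[-0.07,-0.04,0],[0,0,0],0.3],[[-0.14,-0.08,0],[0,0,0],0.3],[[-0.21,-0.12,0],[0,0,0],0.3],[[-0.25,-0.145,0],[0,0,0],0.3],[[-0.28,-0.16,0],[0,0,0],0.3],[[-0.3,-0.17,0],[0,0,0],0.3],[[-0.32,-0.175,0],[0,0,0],0.3],[[-0.34,-0.18,0],[0,0,0],0.3],[[-0.36,-0.18,0],[0,0,0],0.3],[[-0.38,-0.185,0],[0,0,0],0.3],[[-0.4,-0.185,0],[0,0,0],0.3],[[-0.42,-0.19,0],[0,0,0],0.3],[[-0.44,-0.19,0],[0,0,0],0.3],[[-0.46,-0.19,0],[0,0,0],0.3],[[-0.48,-0.195,0],[0,0,0],0.3],[[-0.5,-0.195,0],[0,0,0],0.3],[[-0.51,-0.195,0],[0,0,0],0.3],[[-0.51,-0.195,0],[0,0,0],0.3]]';python3 m.py
```

```text
clock: 18.7
position: [433.4, -109.6, 18.6]
ee_rot: [-0.24, 0.91, -0.079, -0.328]
contact_force: [1.1, -1.5, -0.3]
gripper_width: 30.1
grasp_force: 0.5
18.7 [ 433.4 -109.6   18.6] [ 0.24  0.66 -0.36  0.17 -1.23 -1.41]
[[-0.49  0.87  0.01]
 [-0.56 -0.3  -0.77]]
scene 28 37 [ 370.2 -119.4] 1.5 ex,ey -48.1 62.0
side 6 106 [ 421.8 -118.1] 1.31 ex,ey 2.9 54.7
side 28 152 [ 420.2 -117.8] 1.37 ex,ey 1.4 55.2
wrist 6 844 [ 419.5 -118.3] 1.06 ex,ey 0.6 54.8
wrist 28 2261 [ 419.7 -118. ] 1.21 ex,ey 0.9 55.1
```

```bash
python3 -m jog '[[[0.15,0.085,0],[0,0,0],0.3],[[0.3,0.17,0],[0,0,0],0.3],[[0.34,0.25,0],[0,0,0.06],0.3],[[0.3,0.34,0],[0,0,0.12],0.3],[[0.24,0.42,0],[0,0,0.18],0.3],[[0.16,0.44,0],[0,0,0.24],0.3],[[0.08,0.44,0],[0,0,0.3],0.3],[[0,0.42,0],[0,0,0.36],0.3],[[-0.09,0.4,0],[0,0,0.42],0.3],[[-0.09,0.37,0],[0,0,0.45],0.3],[[-0.09,0.37,0],[0,0,0.45],0.3],[[-0.09,0.37,0],[0,0,0.45],0.3]]';python3 m.py
```

```text
clock: 20.05
position: [424.9, -72.6, 18.8]
ee_rot: [-0.626, 0.703, -0.22, -0.256]
contact_force: [0.1, -0.1, 0.4]
gripper_width: 29.7
grasp_force: 0.0
20.05 [424.9 -72.6  18.8] [ 0.52  0.49 -0.89  0.76 -0.82 -1.35]
[[-0.99  0.12  0.01]
 [-0.09 -0.63 -0.77]]
side 6 26 [ 421.  -116.5] 0.85 ex,ey 2.4 56.3
wrist 6 1201 [ 420.3 -119.1] 1.14 ex,ey 1.3 53.9
wrist 28 2481 [ 420.3 -118.5] 1.22 ex,ey 1.4 54.5
```

```bash
python3 - <<'E'
from h import *
g=dict(np.load("pics/wrist_l.npz"));w=pts(g);H=hsv(g)
bay=np.array([428,-172.5]);ex=np.array([.986,.167]);ey=np.array([-.167,.986])
m=(H[...,0]>13)&(H[...,0]<28)&(H[...,1]>70)&(w[...,2]>20)&(w[...,2]<52)
X=(w[...,:2]-bay)@ex;Y=(w[...,:2]-bay)@ey
a=m&(w[...,2]<36)&(Y>-15)&(Y<26)&(abs(X)<70)
for lo,hi in((-70,-20),(20,70)):
    k=a&(X>lo)&(X<hi);k2=k&(w[...,2]>29)
    if k.sum()>20:print(lo,k.sum(),np.percentile(X[k2],[3,50,97]).round(1),np.percentile(Y[k],[98]).round(1))
b=m&(w[...,2]<44)&(abs(X)<34)&(Y<-20)&(Y>-45)
print("board face ey",b.sum(),np.percentile(Y[b],[10,50,90]),np.polyfit(X[b],Y[b],1))
E
```

```text
-70 218 [-47.9 -44.5 -40.4] [22.7]
20 1276 [37.3 42.8 48.4] [22.8]
board face ey 692 [-27.85937088 -27.23282981 -26.58177098] [ 8.21492358e-03 -2.74589160e+01]
```

View pics/wrist_20.1.png

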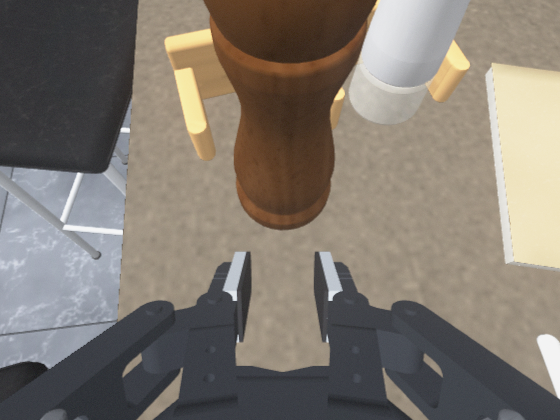

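The wrist view shows the mill (foot at (284,190)) standing between the far arm (205,130) and the middle arm (335,105). The arm and board positions agree with the bay estimate to within 2 mm, so I'll make the final push.

```bash
python3 -m jog '[[[-0.01,-0.1,0],[0,0,0],0.3],[[-0.02,-0.19,0],[0,0,0],0.3],[[-0.02,-0.25,0],[0,0,0],0.3],[[-0.02,-0.28,0],[0,0,0],0.3],[[-0.02,-0.31,0],[0,0,0],0.3],[[-0.015,-0.34,0],[0,0,0],0.3],[[-0.01,-0.37,0],[0,0,0],0.3],[[-0.005,-0.4,0],[0,0,0],0.3],[[0,-0.43,0],[0,0,0],0.3],[[0.005,-0.46,0],[0,0,0],0.3],[[0.01,-0.49,0],[0,0,0],0.3],[[0.015,-0.52,0],[0,0,0],0.3],[[0.02,-0.55,0],[0,0,0],0.3],[[0.025,-0.58,0],[0,0,0],0.3],[[0.03,-0.61,0],[0,0,0],0.3],[[0.035,-0.64,0],[0,0,0],0.3],[[0.035,-0.67,0],[0,0,0],0.3],[[0.04,-0.69,0],[0,0,0],0.3],[[0.04,-0.7,0],[0,0,0],0.3],[[0.04,-0.7,0],[0,0,0],0.3]]';python3 m.py
```

```text
clock: 22.2
position: [428.5, -142.8, 18.6]
ee_rot: [-0.627, 0.702, -0.22, -0.257]
contact_force: [-0.9, 0.4, -1.5]
gripper_width: 30.2
grasp_force: 0.4
22.2 [ 428.5 -142.8   18.6] [ 0.32  0.48 -0.95  0.97 -0.76 -1.36]
[[-0.99  0.12  0.01]
 [-0.08 -0.63 -0.77]]
side 6 87 [ 428.1 -158.6] 1.37 ex,ey 2.4 13.7
side 28 32 [ 429.5 -156.9] 0.7 ex,ey 4.1 15.2
wrist 6 766 [ 427.9 -160. ] 0.96 ex,ey 1.9 12.4
wrist 28 2081 [ 427.9 -159.8] 1.14 ex,ey 2.1 12.6
```

```bash
python3 -m jog '[[[0,-0.015,0],[0,0,0],0.3],[[0,-0.03,0],[0,0,0],0.3],[[0.005,-0.045,0],[0,0,0],0.3],[[0.005,-0.06,0],[0,0,0],0.3],[[0.005,-0.075,0],[0,0,0],0.3],[[0.01,-0.09,0],[0,0,0],0.3],[[0.01,-0.1,0],[0,0,0],0.3],[[0.01,-0.11,0],[0,0,0],0.3],[[0.01,-0.11,0],[0,0,0],0.3]]';python3 m.py
```

```text
clock: 23.25
position: [429.6, -153.7, 18.6]
ee_rot: [-0.627, 0.702, -0.22, -0.256]
contact_force: [0.3, 1.0, -0.0]
gripper_width: 29.9
grasp_force: 0.5
23.25 [ 429.6 -153.7   18.6] [ 0.29  0.48 -0.96  1.01 -0.76 -1.36]
[[-0.99  0.12  0.01]
 [-0.08 -0.63 -0.77]]
side 6 89 [ 429.3 -169.3] 1.59 ex,ey 1.8 2.9
side 28 33 [ 429.7 -167. ] 0.96 ex,ey 2.6 5.1
wrist 6 754 [ 428.9 -170.8] 0.99 ex,ey 1.2 1.5
wrist 28 2122 [ 429.  -170.6] 1.15 ex,ey 1.3 1.7
```

Nearly home. I'll push a few more mm gently, watching the force.

```bash
python3 -m jog '[[[0,-0.01,0],[0,0,0],0.3],[[0,-0.02,0],[0,0,0],0.3],[[0,-0.02,0],[0,0,0],0.3]]' && python3 -m jog '[[[0,-0.01,0],[0,0,0],0.3],[[0,-0.01,0],[0,0,0],0.3],[[0,-0.01,0],[0,0,0],0.3]]'
```

```text
clock: 23.7
position: [429.7, -155.6, 18.6]
ee_rot: [-0.627, 0.702, -0.22, -0.256]
contact_force: [-0.6, 2.5, 0.7]
gripper_width: 30.4
grasp_force: 1.0
clock: 24.0
position: [430.1, -156.1, 18.6]
ee_rot: [-0.627, 0.702, -0.22, -0.256]
contact_force: [-0.7, 5.8, 2.3]
gripper_width: 29.6
grasp_force: 2.9
```

The force has risen to 5.8 N and the tool has stalled, so the mill is against the board. I'll back straight out and look.

```bash
python3 -m jog '[[[0.01,0.03,0],[0,0,0],0.3],[[0.03,0.1,0],[0,0,0],0.3],[[0.07,0.4,0],[0,0,0],0.3],[[0.1,0.7,0],[0,0,0],0.3],[[0.1,0.9,0],[0,0,0],0.3],[[0.1,1,0.2],[0,0,0],0.3],[[0.1,1,0.2],[0,0,0],0.3],[[0.1,1,0.2],[0,0,0],0.3]]';python3 m.py; python3 - <<'E'
import cv2,numpy as np
a=cv2.imread("pics/side0.png")[110:215,225:340];import glob
b=cv2.imread(sorted(glob.glob("pics/side_2*.png"))[-1])[110:215,225:340]
cv2.imwrite("pics/cmp.png",cv2.resize(np.hstack([a,b]),None,fx=3.4,fy=3.4,interpolation=cv2.INTER_CUBIC))
E
```

```text
clock: 24.8
position: [439.6, -56.2, 38.5]
ee_rot: [-0.627, 0.702, -0.22, -0.256]
contact_force: [-0.1, -0.4, 0.4]
gripper_width: 30.1
grasp_force: 0.0
24.8 [439.6 -56.2  38.5] [ 0.56  0.48 -0.82  0.69 -0.89 -1.28]
[[-0.99  0.12  0.01]
 [-0.08 -0.63 -0.77]]
scene 28 37 [ 379.7 -168.6] 1.4 ex,ey -47.0 11.9
wrist 6 1117 [ 429.2 -172.5] 1.29 ex,ey 1.2 -0.2
wrist 28 2297 [ 429.2 -171.6] 1.14 ex,ey 1.4 0.7
```

View pics/cmp.png

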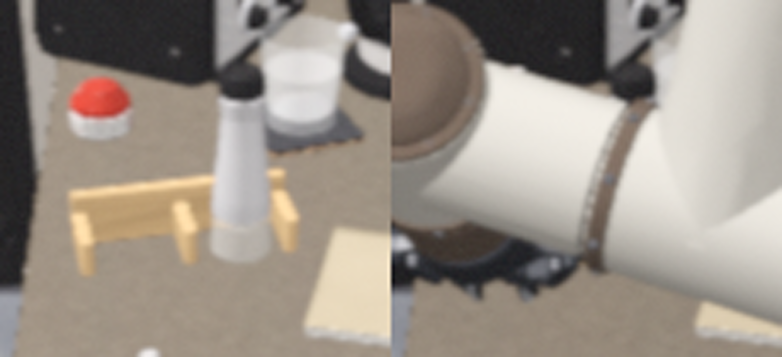

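In the side crop the arm hides the mill, but the shaker's top is where it started, at (241,85). The wrist camera puts the mill at ex +1.3 mm, ey about 0, which is home.

```bash
python3 -c "
from bench import *
print(job_done())"
```

```text
the job is handed in; nothing more can be done
None
```

I pushed the pepper mill upright into the far bay until it pressed against the back board, about 1 mm off the bay's centre line, and handed the job in. No verdict came back; the shaker's top looked unmoved, but I did not re-measure the other bystanders.

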